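Tighten the convection fan's wing nut with the wheel braced

ROBOT

A 6-joint arm with a two-finger parallel gripper is mounted at the origin on the work surface. World frame = base frame: x ahead of the robot, y to its left, z up, the work surface at z = 0. Lengths are in mm, angles in rad, forces in N, time in s.
With the tool pointing down it reaches from about 275 to 1000 mm from the base axis. Payload 8.4 kg.
Tool frame: the origin (TCP) lies at the very end of the fingers, on their centre line; the grasp point (between the pads) lies 19 mm behind it; y points along the fingers, x is the direction in which the jaws open and shut, and the axes are right-handed (so a half turn about y gives the same grasp; the last joint's range is limited). The gripper opens to 85 mm and grips with 20 to 120 N. Pads are 22 mm wide; open, the fingers measure 114 mm over their backs; the gripper's body (76 mm by 85 mm) begins 54 mm behind the grasp point. The pads swing forward as they close: fully open they stand 13 mm farther back than shut.
Start: joints at [1.196, 0.353, 1.633, -0, 1.155, -0.002], TCP at [227.639, 582.072, 231.281] pointing down, gripper open.
Joint ranges: [-2.63, 2.63], [-0.92, 2.1], [0.06, 2.66], [-1.3, 4.44], [0, 2.69], [-3.02, 3.02]. Speed limits (rad/s): [2.22, 2.22, 2.79, 3.14, 3.14, 3.14].

INTERFACE

Orientations are given as [roll, pitch, yaw] about the fixed x, y, z axes, in that order (R = Rz(yaw) Ry(pitch) Rx(roll)).
In Python, from rig import r gives the robot as it stands.
- The arm moves only by the tool servo_tool, never from a script. Its argument "motion" is a list of rows, each a list of 7 numbers: the opening, from -1 (shut) to 1 (fully open), then the shift along the tool's x, y, z in m, then the turn, a rotation vector about the tool's x, y, z in units of 10 degrees (1.0 is 10 degrees). A call has 1 to 12 rows; each row is the pose to reach, as a shift and turn from the pose commanded when the call began, along the tool's axes at that moment; what a row does not reach only later rows make up. A row lasts 1/8 s, in which the tool goes at most 62.5 mm and 10.7 degrees, less where a joint would pass 70% of its speed; a pose out of reach is approached as far as the arm can. A call with a gripper value outside its range is refused whole. The fingers move at their own pace and stop on an object; "grip_force" is the grip in N (left out, the last holds). Time passes only in rows, so rows that repeat a pose let the fingers close. It gives the time, the measured TCP pose, the force and the opening at its end, in the units of the state.
- r.sense(): the state, without advancing time (a new reading comes with each control period).
- r.grab_frame(name): name is "scene" or "top" or "wrist"; returns the picture (384x512x3 uint8, red, green, blue); there is no depth.
- r.calibration(name): a dict with "fx", "fy", "cx", "cy" (pixels), "R" (3x3) and "t" (3): a world point X has camera coordinates R X + t; the wrist camera has in their place "mount" (4x4, takes a point from camera to tool coordinates, whose origin is the TCP and whose axes are the tool frame's). Camera axes: x right, y down, z forward; pixel columns grow to the right and rows downward; lengths in mm; the calibration is good to about 2 mm. A picture is of the moment at which its call begins: read the wrist's pose just before it. calibration takes no time and is no camera call.
- r.sign_off(): hands the job in, once; it reports no verdict.
The state is a dict: "clock": time; "qpos": joint angles; "qvel": joint speeds; "joint_efforts": joint torques, N m; "eef_pos": TCP position; "tcp_rot": TCP orientation; "contact_force": force on the tool from outside, world axes, zero at the start; "wrist_torque": the same for the moment, N m; "opening": opening from 0.0 (shut) to 1.0 (fully open).
Only numpy, scipy, OpenCV 4.12 (cv2) and the standard library are available. Lean on these libraries where they do the work, as an engineer would, in place of code of your own. Each camera call takes 0.05 s, during which the arm holds its last target. There are 200 camera calls.

TASK

Tighten the wing nut of the fan on the yellow service frame: turn it clockwise until it stops. The wheel spins freely with the nut, so first lay the red-handled holding fork flat over one of the fan's blades with its handle sticking out over the frame, where a stud will stop it from going round. When the nut is tight, take the fork off and lay it flat back on the black mat, and leave the other things on the bench where they are.

Things in the scene. Friction and masses are not known exactly. Their poses are not given: they have to be found in the camera images.
- frame: Fixed yellow square frame, 240 x 240 mm. Its flat top rail, 20 mm wide (100 to 120 mm either side of the centre), is 113 mm above the bench. Origin: on the bench under the centre, on the upright fan axis; x, y along its sides, z up. Four fixed steel studs, 14 mm across, 35 mm high, stand on the rail in the middles of the sides: 110 mm from the axis along the frame's +x, +y, -x, -y.
- fan: Aluminium wheel lying in the frame, spinning freely on the upright axis. Back plate 180 mm across, its top level with the rail. Origin: on the axis at the plate's top (113 mm above the bench), z up. Eight radial blades every 45 degrees, the first along the wheel's +x: 4 mm thick, 22 mm high, from 40 to 88 mm from the axis. Hub 44 mm across, 12 mm high.
- wing_nut (a joint): Turn of the brass wing nut relative to the wheel (rad), growing clockwise seen from above. Starts slack at 0 to 0.25; hard stop, fully tight, at 0.9. Turns with a steady friction of about 0.2 N m and stays where left. The wheel's own friction is far less (0.012 N m), so turning the nut just carries the wheel round unless the wheel is held.
- wing_grip (a point): Middle of the wing nut, on the fan axis, 47 mm above the back plate (160 mm above the bench). x along the two wings, z up. The wings are an upright web 9 mm thick, 70 mm long, from 26 to 60 mm above the back plate: pinch it from above across its thickness and turn. Below 26 mm the nut is a round boss 30 mm across.
- fork: Loose holding fork, 164 mm long, 0.16 to 0.26 kg, lying flat, prongs towards its +x. Origin: on its underside, 90 mm from the handle end; z up. Two steel prongs 12 mm wide from x = 25 to 74 mm, a 12 mm wide open slot between (36 mm overall); steel neck 36 mm wide, x = -15 to 25 mm; both 12 mm thick. Red handle, x = -90 to -5 mm, 24 mm wide, 30 mm high. Underside all level.
- fork_slot (a point): On the fork's centre line in its slot, underside level, 56 mm from its origin. In use it is over the middle of a blade: prongs either side of the blade pointing at the axis, fork's origin about 120 mm from the axis, fork flat on plate and rail. It goes round with the wheel until its neck meets a stud, its centre line 25 mm from the stud's centre (0.23 rad about the axis).
- fork_grip (a point): Where to hold the fork: on its handle, 35 mm from its origin away from the prongs, 20 mm above its underside. Axes as the fork's; the handle is 24 mm wide across y.
- mat: Fixed black rubber tool mat, 280 x 280 mm, 4 mm thick, on the bench. Origin: centre of its underside, x and y along its sides. The fork starts near its middle, along the mat's x, with a screwdriver and a spanner about 110 mm either side of it.
- screwdriver: a loose screwdriver with a yellow handle, 200 mm long, lying on the mat beside the fork. Leave it.
- spanner: a loose plain steel spanner, 170 mm long, lying on the mat on the fork's other side. Leave it.
- meter: a loose yellow and black multimeter, 165 x 85 x 36 mm, lying on the bench. Leave it.
- tape: a loose blue roll of tape, 100 mm across, 25 mm high, lying on the bench. Leave it.
- capacitor: a loose oval aluminium capacitor, 52 x 34 x 100 mm, standing on the bench. Leave it.
- dish: a loose steel parts dish, 100 mm across, 30 mm high, on the bench. Leave it.
- spray: a loose white and blue spray can, 60 mm across, 190 mm tall, standing on the bench. Leave it.
- transformer: a loose dark transformer with copper windings, 110 x 75 x 85 mm, on the bench. Leave it.
There are look-alikes about, which are no part of the job. There is more than one size of the fork; the job needs the middle-sized.

How it is judged (in metres and radians):
On the way, in this order (a step that is already met when the one before it is completed fails the run):
1. the holding fork lies flat on the fan wheel, over a blade, pointing at the hub (z of fork in the frame of fan between -0.006 and 0.006 m and angle between fork's own z axis and vertical below 0.08 rad and horizontal distance between fork_slot and fan between 0.045 and 0.08 m), for 0.2 s.
2. the wing nut is turned tight on the wheel (value of joint wing_nut above 0.8 rad), for 0.2 s.
At the end, for the whole second after the job is handed in: The wing nut is tight (its joint above 0.8 rad of 0.9) and the holding fork lies flat and still on the black mat, its origin within 100 mm of the mat's centre line both ways (value of joint wing_nut above 0.8 rad and x of fork in the frame of mat between -0.1 and 0.1 m and y of fork in the frame of mat between -0.1 and 0.1 m and z of fork in the frame of mat between -0.002 and 0.009 m and angle between fork's own z axis and vertical below 0.08 rad and linear speed of fork below 0.02 m/s); the robot touches nothing.
It fails at once if one of the other loose things on the mat or bench (screwdriver, spanner, multimeter, tape, capacitor, dish, spray can, transformer) is moved by more than 40 mm (distance of any of screwdriver, spanner, meter, tape, capacitor, dish, spray, transformer from where it was at the start of the episode above 0.04 m).
It also fails if it takes over 69 s, if anything falls off the work surface, if the arm or the gripper's body presses on something with over 40 N, if the wrist force passes 120 N, or if a joint passes its speed limit or range.

## Working session

There is one attempt and no reset: what is moved stays moved. The work goes in short steps, Python scripts to look and compute and a tool call to move; the robot and the scene stay as the last step left them, time stands still between calls to the robot, and variables do not carry over. Pictures are saved under pics/ and viewed, on a budget of 10 in all, crops included, one or two more only if the job needs it, and the job is handed in when it is done.

Besides the shell and the picture viewer there is one more tool, called after "Emit:" by a JSON object that holds its "fn" and its "kwargs". servo_tool: Moves the arm, as the interface text tells. Its arguments: {"type":"object","properties":{"motion":{"type":"array","items":{"type":"array","items":{"type":"number"}}},"grip_force":{"type":"number"}},"required":["motion"]}

```bash
ls; mkdir -p pics; python3 - <<'E'
from rig import r
import cv2,json
for n in("scene","top"):
    cv2.imwrite(f"pics/{n}0.png",r.grab_frame(n)[:,:,::-1]); c=r.calibration(n); print(n,c)
print(r.calibration("wrist")); print(r.sense())
a=cv2.imread("pics/scene0.png");b=cv2.imread("pics/top0.png")
cv2.imwrite("pics/b0.png",cv2.resize(b,(800,600),interpolation=cv2.INTER_CUBIC))
E
```

```text
pics
scene {'fx': 427.45527527689853, 'fy': 427.45527527689853, 'cx': 254.01714223554316, 'cy': 192.83951191511372, 'R': array([[ 0.89128306,  0.45344382, -0.00179319],
       [ 0.36484796, -0.71947727, -0.59096398],
       [-0.26925913,  0.52606194, -0.80669595]]), 't': array([-444.59000659, -120.67609503, 1483.97154016])}
top {'fx': 376.9708932103954, 'fy': 376.9708932103954, 'cx': 255.97847734886673, 'cy': 193.0960561402728, 'R': array([[ 0.00315856, -0.99992967,  0.0114319 ],
       [-0.98378038, -0.00515746, -0.17930299],
       [ 0.17934934, -0.01068014, -0.98372748]]), 't': array([ -14.83060099,  497.43790838, 1117.07680137])}
{'fx': 336.3738011461026, 'fy': 336.3738011461026, 'cx': 257.8791362443794, 'cy': 197.0919560551595, 'mount': array([[ 9.99999964e-01, -1.24514653e-04, -2.38147028e-04,
        -7.11821368e-01],
       [ 1.89213174e-04, -3.03053719e-01,  9.52973456e-01,
        -1.42521572e+02],
       [-1.90830501e-04, -9.52973467e-01, -3.03053685e-01,
         7.74254065e+01],
       [ 0.00000000e+00,  0.00000000e+00,  0.00000000e+00,
         1.00000000e+00]])}
{'clock': 0.1, 'qpos': array([ 1.19562632e+00,  3.53584661e-01,  1.63405532e+00,  9.49614790e-06,
        1.15520334e+00, -2.41200313e-03]), 'qvel': array([-5.48699855e-05, -1.30771197e-03, -1.78204234e-03,  5.12865199e-04,
        6.31040567e-04,  1.69194135e-04]), 'joint_efforts': array([ 1.31187426e-03, -6.06358624e+01, -3.42818356e+01,  1.82850931e-04,
        3.90489295e-03,  2.25868553e-05]), 'eef_pos': array([227.4638852 , 581.68074173, 230.63505113]), 'tcp_rot': array([-1.57078463e+00,  1.25064690e-03,  1.19803449e+00]), 'contact_force': array([-0.30148166,  0.55023514,  0.85355067]), 'wrist_torque': array([ 0.00340953, -0.01208807, -0.00719831]), 'opening': 1.0012214436983176}
```

View pics/b0.png

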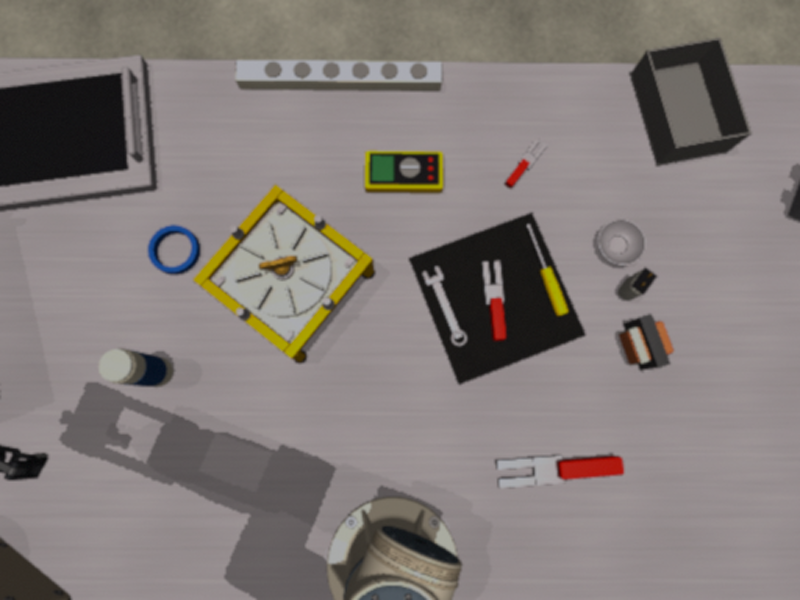

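View pics/scene0.png

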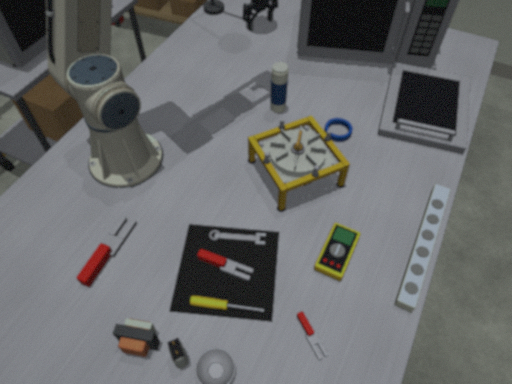

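Top view (800x600): candidate forks are the small one at (525,165), the one on the mat at (495,300) and the large one at (560,470). The one on the mat fits: it is middle-sized and lies between the screwdriver and the spanner. I'll check that in an enlarged crop and measure there.

```bash
cat > h.py <<'E'
import numpy as np,cv2
from rig import r
from scipy.spatial.transform import Rotation as Ro
def cam(n,s=None):
    c=r.calibration(n)
    K=np.array([[c["fx"],0,c["cx"]],[0,c["fy"],c["cy"]],[0,0,1]])
    if n!="wrist": return K,np.array(c["R"]),np.array(c["t"])
    s=s or r.sense(); M=np.array(c["mount"])
    Rt=Ro.from_euler("xyz",s["tcp_rot"]).as_matrix()
    Rc=Rt@M[:3,:3]; p=np.array(s["eef_pos"])+Rt@M[:3,3]
    return K,Rc.T,-Rc.T@p
def unproj(C,px,z):
    K,R,t=C; px=np.atleast_2d(px).astype(float)
    d=(R.T@np.linalg.inv(K)@np.c_[px,np.ones(len(px))].T).T
    o=-R.T@t; return o+d*((z-o[2])/d[:,2])[:,None]
def proj(C,X):
    K,R,t=C; q=(K@(R@np.atleast_2d(X).T+t[:,None])).T; return q[:,:2]/q[:,2:]
def rect(mask):
    n,l,st,_=cv2.connectedComponentsWithStats(mask.astype(np.uint8))
    k=1+np.argmax(st[1:,4]); return cv2.minAreaRect(np.argwhere(l==k)[:,::-1].astype(np.float32))
E
python3 - <<'E'
from h import *
im=cv2.imread("pics/top0.png"); C=cam("top")
cv2.imwrite("pics/c0.png",cv2.resize(im[110:250,115:385],(800,415),interpolation=cv2.INTER_CUBIC))
hsv=cv2.cvtColor(im,cv2.COLOR_BGR2HSV);H,S,V=cv2.split(hsv)
box=np.zeros(H.shape,bool);box[130:250,255:380]=1
red=((H<8)|(H>172))&(S>150)&(V>80)&box
q=rect(red);print("red",q,unproj(C,cv2.boxPoints(q),34))
bk=(V<60)&box; q=rect(bk); print("mat",q); b=unproj(C,cv2.boxPoints(q),4); print(b,b.mean(0))
fb=np.zeros(H.shape,bool);fb[110:240,115:245]=1
ye=(H>20)&(H<35)&(S>150)&fb; q=rect(ye); b=unproj(C,cv2.boxPoints(q),113);print("frame",q,b,b.mean(0))
E
```

```text
red ((318.5445556640625, 203.945556640625), (26.46799087524414, 8.258808135986328), 84.2894058227539) [[ 506.49742813 -191.18837449   34.        ]
 [ 509.24522193 -216.96222839   34.        ]
 [ 426.6098361  -222.78671074   34.        ]
 [ 423.9497042  -197.33199759   34.        ]]
mat ((317.6235656738281, 189.57369995117188), (86.32005310058594, 86.05693817138672), 68.38521575927734)
[[ 596.55468253  -31.49844322    4.        ]
 [ 705.85882716 -295.29549616    4.        ]
 [ 439.9993954  -386.4140668     4.        ]
 [ 339.35044185 -130.77539974    4.        ]] [ 520.44083673 -210.99585148    4.        ]
frame ((182.77752685546875, 204.1572723388672), (44.02311706542969, 38.5419807434082), 29.538782119750977) [[434.10540072 279.86471743 113.        ]
 [532.90640876 229.70727629 113.        ]
 [469.32077347 116.62871096 113.        ]
 [372.46785821 168.18962731 113.        ]] [452.20011029 198.597583   113.        ]
```

View pics/c0.png

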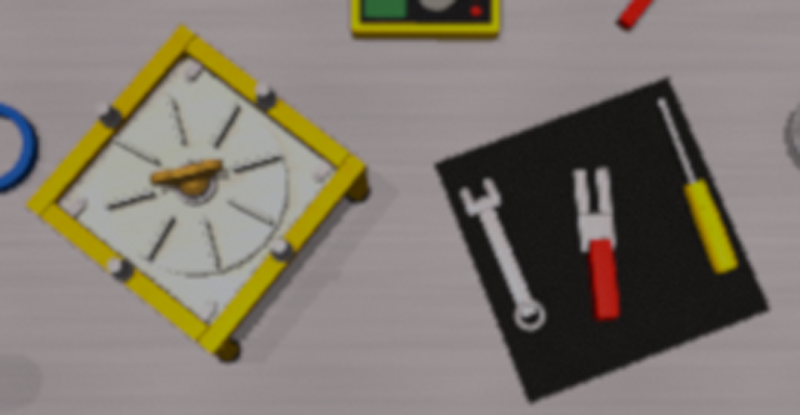

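The crop shows the fork on the mat at (597,245), between the spanner (505,255) and the screwdriver (697,190). That makes it the middle-sized one. The fan hub is at about (197,185), with the wings along (152,178)-(222,165). Next I'll fly over the fan and take a wrist picture.

```bash
cat >> h.py <<'E'
def go(xyz,yaw,s=None):
    s=s or r.sense(); R0=Ro.from_euler("xyz",s["tcp_rot"]); R1=Ro.from_euler("xyz",[-np.pi/2,0,yaw])
    d=R0.inv().apply(np.array(xyz)-s["eef_pos"])/1000; v=(R0.inv()*R1).as_rotvec(degrees=True)/10
    print("row",np.round(d,4).tolist(),np.round(v,3).tolist())
E
python3 -c "
from h import *
go((464,171,350),.414)"
```

```text
row [-0.2965, -0.119, -0.3699] [0.003, 4.492, -0.007]
```

Emit:
{"fn": "servo_tool", "kwargs": {"motion": [[1, 0, -0.06, 0, 0, 0, 0], [1, -0.03, -0.1, -0.03, 0, 0.5, 0], [1, -0.2965, -0.119, -0.37, 0, 4.492, 0], [1, -0.2965, -0.119, -0.37, 0, 4.492, 0], [1, -0.2965, -0.119, -0.37, 0, 4.492, 0], [1, -0.2965, -0.119, -0.37, 0, 4.492, 0], [1, -0.2965, -0.119, -0.37, 0, 4.492, 0], [1, -0.2965, -0.119, -0.37, 0, 4.492, 0], [1, -0.2965, -0.119, -0.37, 0, 4.492, 0], [1, -0.2965, -0.119, -0.37, 0, 4.492, 0], [1, -0.2965, -0.119, -0.37, 0, 4.492, 0], [1, -0.2965, -0.119, -0.37, 0, 4.492, 0]]}}

```text
clock: 1.6
eef_pos: [463.6, 172.1, 350.1]
tcp_rot: [-1.57, 0.0, 0.415]
contact_force: [-0.3, -0.6, -0.4]
opening: 1.001
```

```bash
python3 - <<'E'
from h import *
import pickle
s=r.sense(); im=r.grab_frame("wrist")[:,:,::-1]; print(s["eef_pos"],s["tcp_rot"],s["qpos"])
C=cam("wrist",s); pickle.dump(C,open("fan.pkl","wb"))
cv2.imwrite("pics/w1.png",im); cv2.imwrite("pics/w1b.png",cv2.resize(im,(800,600),interpolation=cv2.INTER_CUBIC))
E
```

```text
[463.62995901 172.1377997  350.08914951] [-1.57047624e+00  4.06008690e-04  4.15414542e-01] [ 3.52271076e-01  4.64998792e-02  1.75226288e+00  3.01604337e-04
  1.34325530e+00 -6.32115003e-02]
```

View pics/w1b.png

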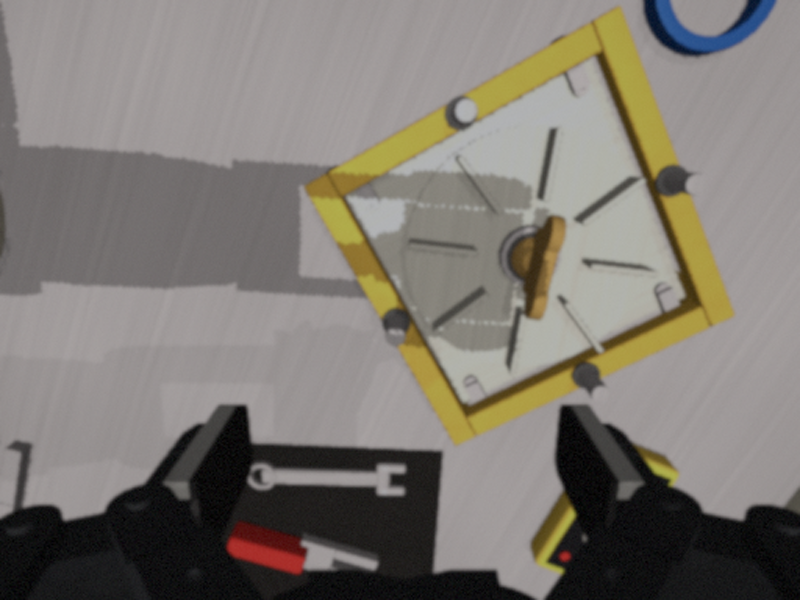

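The wrist view (800x600) shows the whole frame, with outer corners at about (617,8), (307,188), (458,444) and (733,314). The eight blades and the wings, (558,217)-(536,318), are also visible. I'll fit the poses from these.

```bash
cat > fit.py <<'E'
from h import *
import pickle
from scipy.optimize import least_squares
C=pickle.load(open("fan.pkl","rb")); k=.64
cor=np.array([[617,8],[307,188],[458,444],[733,314]])*k
b=np.array([[542,198,555,130],[578,219,638,180],[585,263,653,268],[561,297,602,350],[518,310,510,368],[484,290,435,327],[475,247,410,241],[495,211,458,157]])*k
W=unproj(C,cor,113); print(W.round(1), W.mean(0)); print(np.linalg.norm(np.diff(np.r_[W,W[:1]],axis=0),axis=1))
P=unproj(C,b[:,:2],135);Q=unproj(C,b[:,2:],135)
def poly(p,z,x,y):
    c,s=np.cos(p[2]),np.sin(p[2]); return np.array([p[0]+c*x-s*y,p[1]+s*x+c*y,np.full(np.shape(x),z)]).T
a0=np.arctan2(*(W[3]-W[2])[[1,0]])
sx=np.array([-1,-1,1,1])*120;sy=np.array([-1,1,1,-1])*120
best=min((least_squares(lambda p:(proj(C,poly(p,113,sx,sy))-cor).ravel(),[*W.mean(0)[:2],a0+j*np.pi/2]) for j in range(4)),key=lambda o:o.cost)
print("frame",best.x,best.cost**.5,best.fun.round(1))
ang=np.arctan2(Q[:,1]-best.x[1],Q[:,0]-best.x[0]);print("blade ang",np.degrees(ang).round(1),np.hypot(*(Q[:,:2]-best.x[:2]).T).round(0),np.hypot(*(P[:,:2]-best.x[:2]).T).round(0))
dirs=ang[0]+np.round((ang-ang[0])/(np.pi/4))*np.pi/4-ang[0]
def res(p):
    A=p[2]+dirs; X=lambda R:np.c_[p[0]+R*np.cos(A),p[1]+R*np.sin(A),np.full(8,135.)]
    return np.r_[(proj(C,X(40))-b[:,:2]).ravel(),(proj(C,X(88))-b[:,2:]).ravel()]
o=least_squares(res,[*best.x[:2],ang[0]],loss="soft_l1");print("wheel",o.x,np.degrees(o.x[2])%45,np.sqrt((res(o.x)**2).mean()))
w=unproj(C,np.array([[558,217],[536,318]])*k,173);d=w[1]-w[0];print("wing",w.round(1),w.mean(0),np.hypot(d[0],d[1]),np.degrees(np.arctan2(d[1],d[0])))
im=cv2.resize(cv2.imread("pics/w1.png"),None,fx=3,fy=3,interpolation=cv2.INTER_CUBIC)
def dl(X,col): cv2.polylines(im,[(proj(C,X)*3+1).round().astype(int).reshape(-1,1,2)],True,col,1)
f=best.x
dl(poly(f,113,sx,sy),(255,0,0));dl(poly(f,113,sx/1.2,sy/1.2),(255,0,0))
t=np.linspace(0,6.28,30)
for i in range(4):
    A=i*np.pi/2; dl(poly(f,148,110*np.cos(A)+7*np.cos(t),110*np.sin(A)+7*np.sin(t)),(255,0,255))
for i in range(8):
    A=o.x[2]+i*np.pi/4; dl(poly([*o.x[:2],A],135,np.array([40,88,88,40]),np.array([-2,-2,2,2])),(0,0,255))
dl(poly([*o.x[:2],np.arctan2(d[1],d[0])],173,np.array([-35,35,35,-35]),np.array([-4.5,-4.5,4.5,4.5])),(0,255,0))
cv2.imwrite("pics/fit1.png",cv2.resize(im[0:880,550:1450],(800,782))[:600])
E
python3 fit.py
```

```text
[[524.9 372.  113. ]
 [382.8 185.9 113. ]
 [569.9  42.4 113. ]
 [712.3 228.8 113. ]] [547.48597927 207.25953445 113.        ]
[234.14929485 235.80817114 234.5684706  235.86881229]
frame [572.38587883 180.95248853   2.84784248] 280.9596620271352 [  97.2  174.9  149.1  192.4  -90.4  -83.1 -122.7 -168.6]
blade ang [ 116.5   83.2   45.6  -14.4  -93.3 -145.4  178.2  147.2] [120. 102.  76.  54.  53.  82. 110. 123.] [77. 64. 39. 11. 22. 48. 69. 79.]
wheel [552.56112016 201.49600143   2.02352765] 25.93959380895295 14.369002212957303
wing [[535.6 240.  173. ]
 [554.  177.6 173. ]] [544.77985493 208.81680711 173.        ] 65.02371398273478 -73.59408236343862
```

View pics/fit1.png

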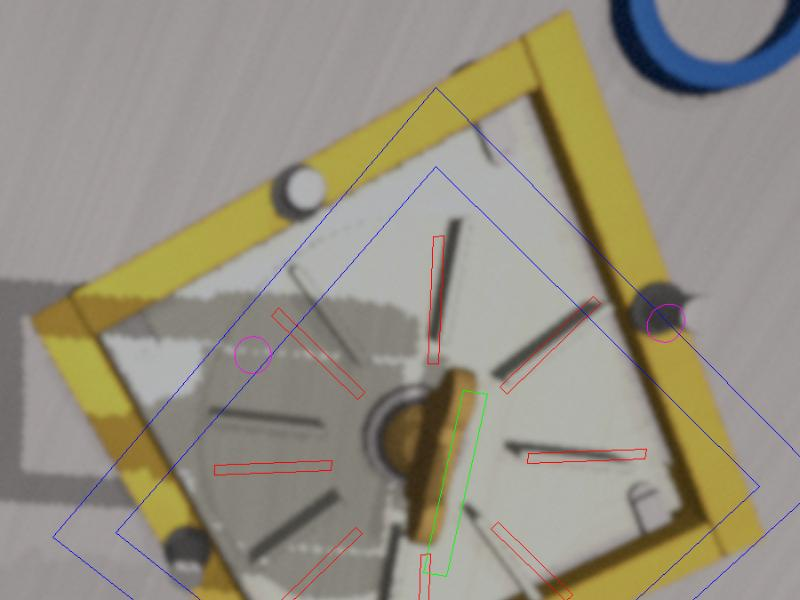

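```bash
sed -i 's/sx=np.array.*/sx=np.array([-1,1,1,-1])*120;sy=np.array([-1,-1,1,1])*120/' fit.py; sed -i 's/\[:600\])$/[130:730])/' fit.py; python3 fit.py
```

```text
[[524.9 372.  113. ]
 [382.8 185.9 113. ]
 [569.9  42.4 113. ]
 [712.3 228.8 113. ]] [547.48597927 207.25953445 113.        ]
[234.14929485 235.80817114 234.5684706  235.86881229]
frame [547.86217159 206.26640516   4.05944653] 4.327977435462661 [ 1.7 -2.3 -3.4  0.6 -1.2  2.8  2.6  1.3]
blade ang [ 109.4   64.3   20.5  -26.8  -74.7 -120.9 -165.5  152.3] [87. 85. 83. 86. 82. 84. 88. 89.] [43. 40. 35. 33. 37. 40. 43. 45.]
wheel [543.3946593  208.49888184   1.87420052] 17.383779750689357 1.9249054286041505
wing [[535.6 240.  173. ]
 [554.  177.6 173. ]] [544.77985493 208.81680711 173.        ] 65.02371398273478 -73.59408236343862
```

View pics/fit1.png

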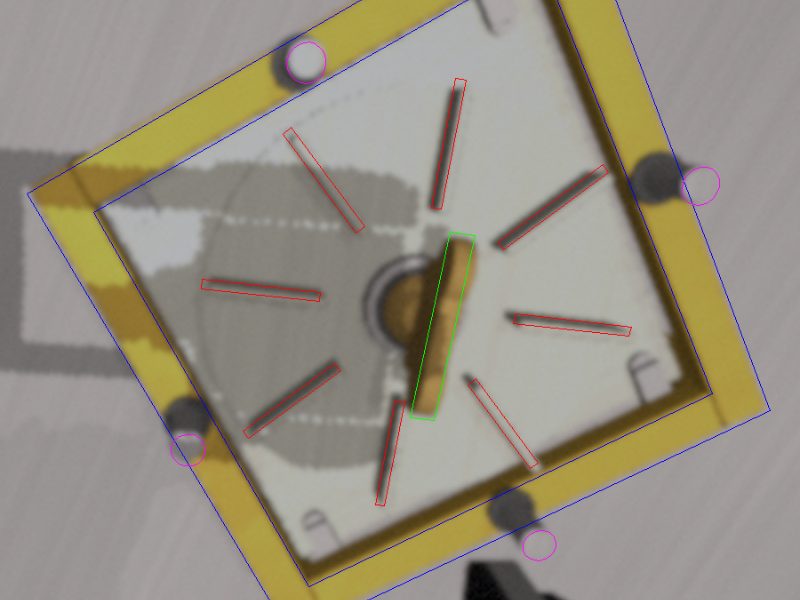

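The frame, studs and blades now match the overlay in (800x600): stud tops at (305,60) and (700,185), blades at 17.4° + k·45°, axis at about (546,207). I'll use the blade at -72.6°, which has free room clockwise up to the stud at -127°. Next I'll measure the fork with the wrist camera.

```bash
python3 -c "
from h import *
go((470,-206,245),-1.5)"
```

```text
row [-0.1469, 0.1051, -0.3486] [0.001, 10.977, -0.002]
```

Emit:
{"fn": "servo_tool", "kwargs": {"motion": [[1, -0.147, 0.105, -0.349, 0, 10.977, 0], [1, -0.147, 0.105, -0.349, 0, 10.977, 0], [1, -0.147, 0.105, -0.349, 0, 10.977, 0], [1, -0.147, 0.105, -0.349, 0, 10.977, 0], [1, -0.147, 0.105, -0.349, 0, 10.977, 0], [1, -0.147, 0.105, -0.349, 0, 10.977, 0], [1, -0.147, 0.105, -0.349, 0, 10.977, 0], [1, -0.147, 0.105, -0.349, 0, 10.977, 0], [1, -0.147, 0.105, -0.349, 0, 10.977, 0], [1, -0.147, 0.105, -0.349, 0, 10.977, 0], [1, -0.147, 0.105, -0.349, 0, 10.977, 0], [1, -0.147, 0.105, -0.349, 0, 10.977, 0]]}}

```text
clock: 3.15
eef_pos: [470.4, -206.5, 245.2]
tcp_rot: [-1.571, 0.0, -1.5]
contact_force: [0.2, -0.0, 0.2]
opening: 1.001
```

```bash
python3 - <<'E'
from h import *
import pickle
s=r.sense(); im=r.grab_frame("wrist")[:,:,::-1]; print(s["eef_pos"],s["tcp_rot"],s["qpos"])
C=cam("wrist",s); pickle.dump(C,open("mat.pkl","wb"))
cv2.imwrite("pics/w2.png",im); cv2.imwrite("pics/w2b.png",cv2.resize(im,(800,600),interpolation=cv2.INTER_CUBIC))
hsv=cv2.cvtColor(np.ascontiguousarray(im),cv2.COLOR_BGR2HSV);H,S,V=cv2.split(hsv)
red=((H<8)|(H>172))&(S>150)&(V>80); q=rect(red); b=unproj(C,cv2.boxPoints(q),34); print(q,cv2.boxPoints(q)/.64,b.round(1),b.mean(0))
E
```

```text
[ 470.41106425 -206.4898593   245.24949155] [-1.57082687e+00  8.72632547e-05 -1.49968006e+00] [-4.16593721e-01  1.65013298e-01  1.85281646e+00  6.96158313e-05
  1.12383077e+00  1.08305624e+00]
((259.5, 166.5), (77.0, 23.0), 90.0) [[387.5    200.    ]
 [423.4375 200.    ]
 [423.4375 320.3125]
 [387.5    320.3125]] [[ 509.6 -194.2   34. ]
 [ 511.2 -217.9   34. ]
 [ 427.2 -224.9   34. ]
 [ 425.4 -199.4   34. ]] [ 468.33141637 -209.10634565   34.        ]
```

View pics/w2b.png

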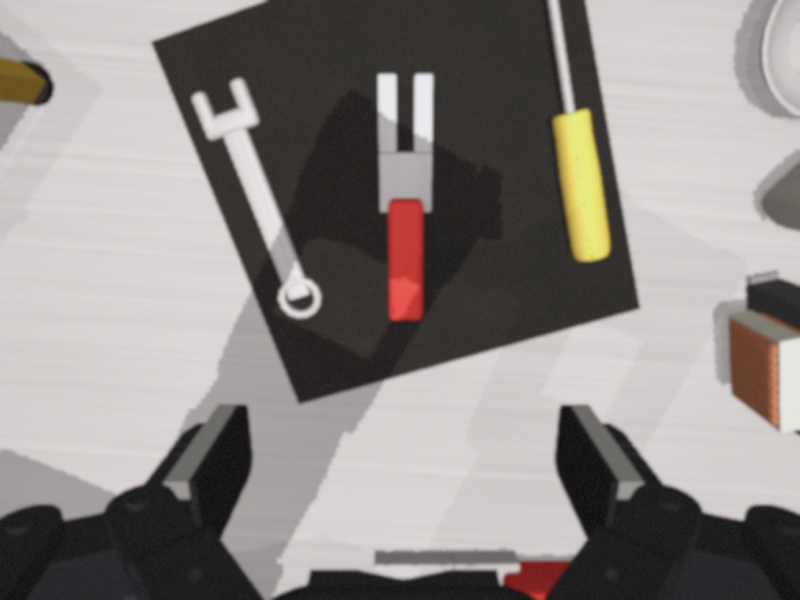

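The picture shows the middle fork pointing straight up the image, prongs at (405,110) and red handle at (405,260). So its heading is 4.07° and its grip point is about (481,-208). I'll descend and grip there.

```bash
python3 -c "
from h import *
go((481,-208.2,9),-1.4997)"
```

```text
row [0.0024, 0.2363, 0.0105] [0.0, 0.003, -0.001]
```

Emit:
{"fn": "servo_tool", "kwargs": {"motion": [[1, 0.0024, 0.06, 0.0105, 0, 0, 0], [1, 0.0024, 0.12, 0.0105, 0, 0, 0], [1, 0.0024, 0.17, 0.0105, 0, 0, 0], [1, 0.0024, 0.21, 0.0105, 0, 0, 0], [1, 0.0024, 0.2363, 0.0105, 0, 0, 0], [1, 0.0024, 0.2363, 0.0105, 0, 0, 0], [-1, 0.0024, 0.2363, 0.0105, 0, 0, 0], [-1, 0.0024, 0.2363, 0.0105, 0, 0, 0], [-1, 0.0024, 0.2363, 0.0105, 0, 0, 0], [-1, 0.0024, 0.2363, 0.0105, 0, 0, 0], [-1, 0.0024, 0.2363, 0.0105, 0, 0, 0], [-1, 0.0024, 0.2363, 0.0105, 0, 0, 0]], "grip_force": 80}}

```text
clock: 4.7
eef_pos: [481.3, -209.4, 10.1]
tcp_rot: [-1.569, -0.001, -1.502]
contact_force: [-1.5, 0.8, 9.4]
opening: 0.268
```

```bash
python3 -c "
from h import *
s=r.sense();print(s['eef_pos'],s['tcp_rot'],s['opening'],s['contact_force'])
go((481,-208,250),-1.5)"
```

```text
[ 481.34256401 -209.37774099   10.14296473] [-1.56936134e+00 -6.69686539e-04 -1.50177514e+00] 0.2676813226696709 [-1.49784447  0.81617087  9.3875232 ]
row [-0.0012, -0.2399, 0.0001] [-0.008, -0.01, 0.004]
```

Opening 0.268 (about 23 mm) means the handle is gripped. I'll lift it and carry it to a hover over the chosen blade.

Emit:
{"fn": "servo_tool", "kwargs": {"motion": [[-1, 0, -0.04, 0, 0, 0, 0], [-1, 0, -0.1, 0, 0, 0, 0], [-1, 0, -0.16, 0, 0, 0, 0], [-1, 0, -0.22, 0, 0, 0, 0], [-1, 0, -0.24, 0, 0, 0, 0], [-1, 0, -0.24, 0, 0, 0, 0]]}}

```text
clock: 5.45
eef_pos: [481.3, -209.5, 250.7]
tcp_rot: [-1.568, -0.002, -1.502]
contact_force: [-0.2, 0.1, -2.8]
opening: 0.264
```

```bash
python3 -c "
from h import *
s=r.sense();print(s['eef_pos'],s['tcp_rot'],s['opening'],s['contact_force'],s['wrist_torque'])
go((591.9,59.8,235),.3037)"
```

```text
[ 481.26368223 -209.45886131  250.69140089] [-1.56773846 -0.00167057 -1.5018492 ] 0.26440190399459285 [-0.18207089  0.11991846 -2.83883524] [-0.05693398  0.10460751 -0.02884806]
row [-0.261, 0.0156, 0.1289] [-0.004, -10.345, 0.023]
```

Emit:
{"fn": "servo_tool", "kwargs": {"motion": [[-1, -0.03, 0, 0.01, 0, -1, 0], [-1, -0.06, 0, 0.03, 0, -2, 0], [-1, -0.09, 0, 0.04, 0, -3, 0], [-1, -0.12, 0, 0.06, 0, -4, 0], [-1, -0.15, 0, 0.08, 0, -5, 0], [-1, -0.18, 0, 0.09, 0, -6, 0], [-1, -0.21, 0, 0.1, 0, -7, 0], [-1, -0.235, 0, 0.115, 0, -8, 0], [-1, -0.25, 0, 0.125, 0, -9, 0], [-1, -0.261, 0.0156, 0.1289, 0, -10.345, 0], [-1, -0.261, 0.0156, 0.1289, 0, -10.345, 0], [-1, -0.261, 0.0156, 0.1289, 0, -10.345, 0]]}}

```text
clock: 6.95
eef_pos: [590.2, 60.1, 231.2]
tcp_rot: [-1.57, 0.003, 0.304]
contact_force: [0.3, -0.1, -2.3]
opening: 0.264
```

```bash
python3 - <<'E'
from h import *
import pickle
s=r.sense(); im=r.grab_frame("wrist")[:,:,::-1]; print(s["eef_pos"],s["tcp_rot"],s["qpos"])
C=cam("wrist",s); pickle.dump(C,open("h3.pkl","wb"))
cv2.imwrite("pics/w3.png",im)
cv2.imwrite("pics/w3b.png",cv2.resize(im,(800,600),interpolation=cv2.INTER_CUBIC))
E
```

```text
[590.21863838  60.11945216 231.20330333] [-1.57017864  0.00330879  0.3035082 ] [ 9.90199289e-02  3.05926294e-01  1.70096994e+00 -7.38957063e-05
  1.13806170e+00 -2.04456146e-01]
```

View pics/w3b.png

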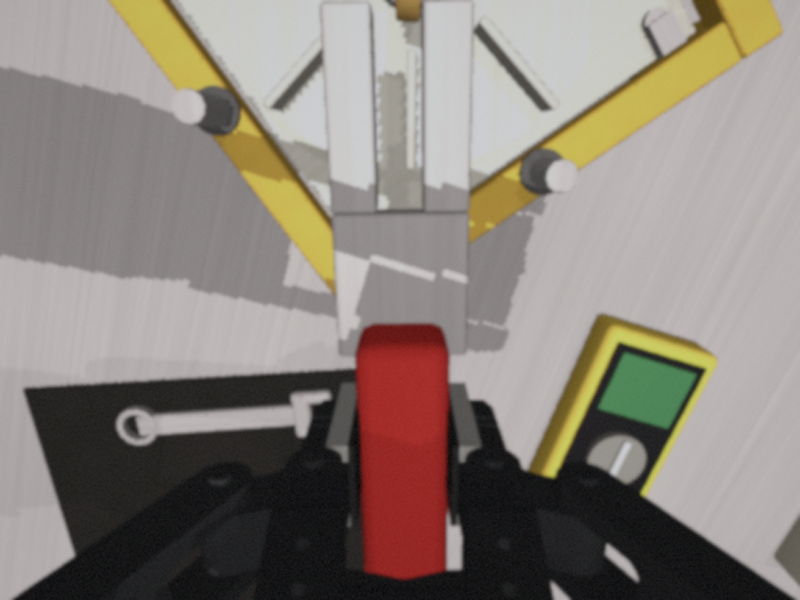

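```bash
python3 - <<'E'
from h import *
import pickle
C=pickle.load(open("h3.pkl","rb"))
S=unproj(C,np.array([[190,106],[561,174]])*.64,148);print("studs",S)
for c in((547.9,206.3),(543.4,208.5)):
  for a in(232.6,322.6):
    a=np.radians(a);print("pred",c[0]+110*np.cos(a),c[1]+110*np.sin(a))
# axis from the two studs: they are at 232.6, 322.6
d=S[1]-S[0];m=(S[0]+S[1])[:2]/2;print(np.hypot(d[0],d[1]),"exp",155.6);n=np.array([-d[1],d[0]])/np.hypot(d[0],d[1]);print("axis",m+n*77.8,"yaw of stud0",np.degrees(np.arctan2(*(S[0][:2]-m-n*77.8)[::-1])))
f=np.radians(-72.6)
for c in((547.9,206.3),(543.4,208.5)):
  X=lambda R,z:[c[0]+R*np.cos(f),c[1]+R*np.sin(f),z]
  print("blade px800",proj(C,[X(40,135),X(60,135),X(88,135),X(88,113)])/.64)
g=cv2.imread("pics/w3.png")
for y in(25,45,65,90,110,125): print(y,"x235..275",g[y,235:276].mean(1).astype(int).tolist())
cv2.imwrite("pics/w3c.png",cv2.resize(g[0:140,170:360],None,fx=4.2,fy=4.2,interpolation=cv2.INTER_CUBIC))
E
```

```text
studs [[480.89052468 120.50932309 148.        ]
 [633.38542299 140.44996047 148.        ]]
pred 481.08865763043843 118.91439174110404
pred 635.285608258896 139.48865763043852
pred 476.58865763043843 121.11439174110403
pred 630.785608258896 141.6886576304385
153.79311762624388 exp 155.6
axis [547.05051601 207.62290587] yaw of stud0 -127.21551303959644
blade px800 [[412.59320977  51.3018312 ]
 [412.34843634 103.21139831]
 [412.02726823 171.32212911]
 [411.43602233 168.80661897]]
blade px800 [[403.7822128   42.07571614]
 [403.77666859  94.47789871]
 [403.76939619 163.214401  ]
 [403.86462459 161.36495488]]
25 x235..275 [194, 176, 145, 132, 162, 188, 200, 202, 202, 203, 203, 202, 200, 200, 199, 199, 199, 200, 198, 199, 198, 199, 196, 191, 177, 159, 150, 149, 152, 153, 156, 153, 153, 144, 126, 125, 153, 179, 193, 201, 202]
45 x235..275 [200, 189, 167, 138, 142, 177, 196, 202, 203, 201, 195, 189, 187, 189, 194, 196, 197, 198, 195, 187, 182, 183, 188, 193, 193, 191, 192, 198, 200, 198, 186, 172, 169, 174, 165, 147, 156, 179, 194, 201, 202]
65 x235..275 [203, 198, 184, 157, 139, 162, 184, 187, 176, 164, 160, 159, 157, 154, 155, 153, 154, 155, 154, 155, 150, 147, 143, 146, 153, 173, 191, 200, 202, 196, 182, 173, 182, 187, 171, 147, 155, 179, 195, 201, 203]
90 x235..275 [205, 203, 195, 177, 146, 140, 173, 193, 191, 179, 167, 160, 159, 154, 154, 154, 155, 155, 153, 153, 154, 152, 147, 143, 146, 168, 189, 198, 196, 186, 174, 180, 193, 193, 175, 148, 153, 178, 195, 202, 204]
110 x235..275 [204, 204, 201, 191, 168, 136, 119, 128, 140, 143, 141, 143, 143, 142, 144, 144, 143, 143, 143, 140, 140, 141, 141, 143, 142, 142, 141, 140, 141, 140, 143, 144, 143, 140, 131, 125, 148, 177, 195, 202, 204]
125 x235..275 [143, 143, 143, 138, 128, 112, 128, 166, 185, 187, 182, 174, 161, 147, 143, 142, 141, 140, 140, 139, 140, 139, 138, 140, 140, 143, 148, 152, 153, 153, 155, 154, 154, 149, 138, 116, 111, 124, 136, 141, 145]
```

View pics/w3c.png

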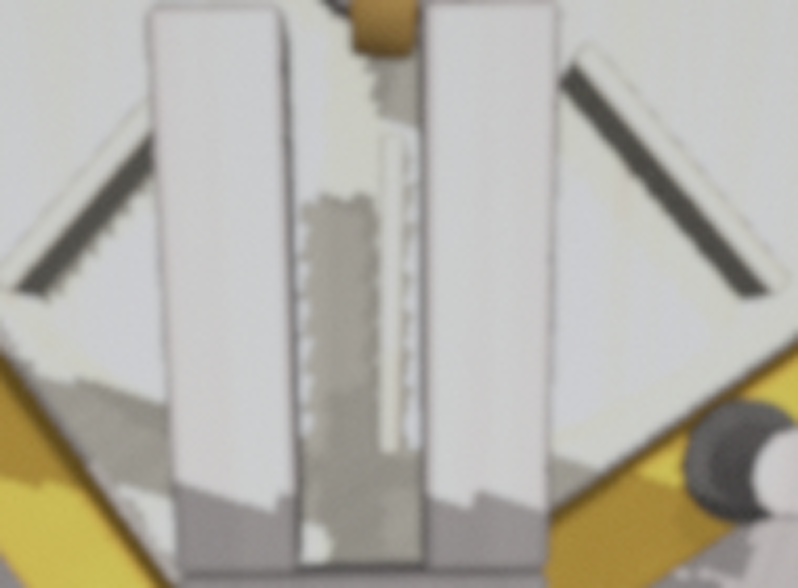

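The enlarged crop shows the blade top between the prongs as a bright strip at x=380-405, y=135-450. The slot edges run x=282-428 at the top and 299-425 at the base. The blade agrees with the axis at about (547,207), so the fork needs a small shift to the right.

```bash
python3 - <<'E'
from h import *
import pickle
C=pickle.load(open("h3.pkl","rb"))
o=lambda x,y:[170+x/4.2-.4,y/4.2-.4]
E=unproj(C,[o(283,40),o(427,40),o(299,560),o(425,560)],237.2);print(E)
m=np.array([(E[0]+E[1])/2,(E[2]+E[3])/2])[:,:2];print(m,"heading",np.degrees(np.arctan2(*(m[0]-m[1])[::-1])),np.linalg.norm(E[0]-E[1]),np.linalg.norm(E[2]-E[3]))
B=unproj(C,[o(392,135),o(391,450)],135);d=B[0]-B[1];print("blade",B,np.degrees(np.arctan2(d[1],d[0])),np.hypot(d[0],d[1]))
s=r.sense();t=s["eef_pos"][:2];h=np.radians(107.4);u=np.array([np.cos(h),np.sin(h)]);n=np.array([-u[1],u[0]])
for p in m: print("fork along/lat from TCP",(p-t)@u,(p-t)@n)
for p in B[:,:2]: print("blade along/lat from TCP",(p-t)@u,(p-t)@n)
E
```

```text
[[551.37359952 157.81590408 237.2       ]
 [563.21540667 161.51255101 237.2       ]
 [565.27749531 115.72487157 237.2       ]
 [576.77656731 119.32919556 237.2       ]]
[[557.29450309 159.66422754]
 [571.02703131 117.52703357]] heading 108.05080965470309 12.405385734461618 12.05071816317673
blade [[558.97516785 168.52186119 135.        ]
 [572.97293559 123.96107923 135.        ]] 107.43893877768046 46.70760955911326
fork along/lat from TCP 105.01947324855684 1.886124438109617
fork along/lat from TCP 60.70387731123771 1.3827320700977273
blade along/lat from TCP 112.96919716835815 -2.366427432670768
blade along/lat from TCP 66.2615983956566 -2.398170383025236
```

Emit:
{"fn": "servo_tool", "kwargs": {"motion": [[-1, 0.0032, 0, -0.002, 0, 0.06, 0], [-1, 0.0032, 0.03, -0.002, 0, 0.06, 0], [-1, 0.0032, 0.06, -0.002, 0, 0.06, 0], [-1, 0.0032, 0.083, -0.002, 0, 0.06, 0], [-1, 0.0032, 0.083, -0.002, 0, 0.06, 0], [-1, 0.0032, 0.083, -0.002, 0, 0.06, 0], [-1, 0.0032, 0.083, -0.002, 0, 0.06, 0]]}}

```text
clock: 7.88
eef_pos: [595.8, 59.2, 151.7]
tcp_rot: [-1.571, -0.002, 0.293]
contact_force: [0.3, -0.4, -2.4]
opening: 0.263
```

```bash
python3 - <<'E'
from h import *
import pickle
s=r.sense(); im=r.grab_frame("wrist")[:,:,::-1]; print(s["eef_pos"],s["tcp_rot"],s["contact_force"])
C=cam("wrist",s);h=np.radians(107.4);u=np.array([np.cos(h),np.sin(h)]);n=np.array([-u[1],u[0]])
p=np.array([590.22,60.12])-2.37*n
for a in(70,112): print(proj(C,[*(p+a*u),135])) 
cv2.imwrite("pics/w4.png",cv2.resize(np.ascontiguousarray(im[0:140,170:360]),None,fx=4.2,fy=4.2,interpolation=cv2.INTER_CUBIC))
t=s["eef_pos"][:2]; print("want TCP lat", (t-np.array([590.22,60.12]))@n,(t-np.array([590.22,60.12]))@u)
E
```

```text
[595.84576348  59.17861165 151.68044367] [-1.5712478  -0.00209528  0.2929206 ] [ 0.28170552 -0.42964703 -2.36660738]
[[250.84735772 100.15394295]]
[[249.10396737  -4.63612248]]
want TCP lat -5.086816872806596 -2.5806434981116695
```

View pics/w4.png

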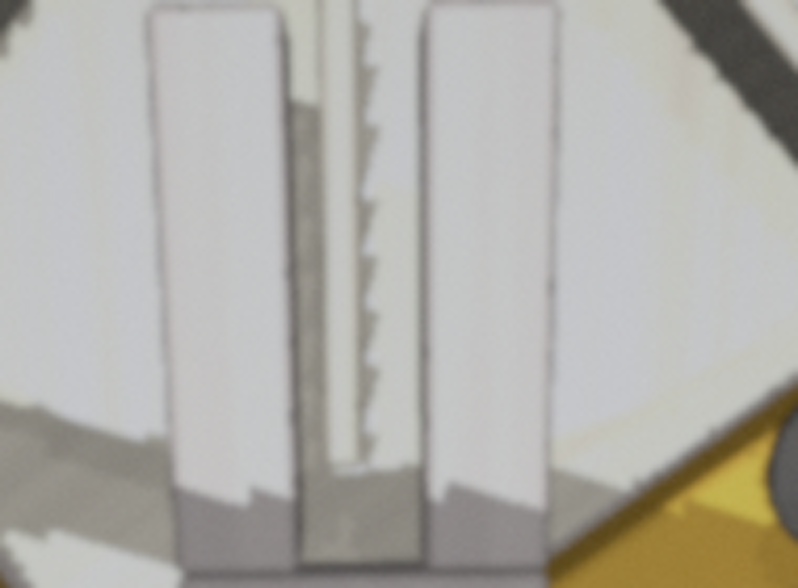

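The blade strip is at x=325-358 in the slot of 290-425. It is about 1.9 mm off centre, because the last move overshot sideways. I'll shift back and descend slowly.

Emit:
{"fn": "servo_tool", "kwargs": {"motion": [[-1, -0.0019, 0, 0, 0, 0, 0], [-1, -0.0019, 0, 0, 0, 0, 0], [-1, -0.0019, 0.008, 0, 0, 0, 0], [-1, -0.0019, 0.012, 0, 0, 0, 0], [-1, -0.0019, 0.014, 0, 0, 0, 0]]}}

```text
clock: 8.55
eef_pos: [592.8, 58.6, 135.7]
tcp_rot: [-1.571, 0.001, 0.293]
contact_force: [-0.1, 0.1, -1.7]
opening: 0.265
```

```bash
python3 - <<'E'
from h import *
s=r.sense(); print(s["eef_pos"],s["tcp_rot"],s["contact_force"],s["wrist_torque"])
h=np.radians(107.4);u=np.array([np.cos(h),np.sin(h)]);n=np.array([-u[1],u[0]])
t=s["eef_pos"][:2]; print("lat (want -3.2)", (t-np.array([590.22,60.12]))@n)
E
```

```text
[592.82768694  58.59815278 135.72579695] [-1.57063645e+00  8.99637946e-04  2.93262704e-01] [-0.09504751  0.14726584 -1.69489089] [-0.101919   -0.0261743  -0.05989653]
lat (want -3.2) -2.03326564802913
```

Force is near zero with the prongs already below the blade's top, so the slot fits. I'll lower the rest of the way.

Emit:
{"fn": "servo_tool", "kwargs": {"motion": [[-1, 0.0008, 0.005, 0, 0, 0, 0], [-1, 0.0008, 0.01, 0, 0, 0, 0], [-1, 0.0008, 0.014, 0, 0, 0, 0], [-1, 0.0008, 0.0155, 0, 0, 0, 0], [-1, 0.0008, 0.0155, 0, 0, 0, 0]]}}

```text
clock: 9.18
eef_pos: [593.8, 58.8, 120.8]
tcp_rot: [-1.571, 0.0, 0.293]
contact_force: [-0.3, -0.2, -3.2]
opening: 0.262
```

```bash
python3 - <<'E'
from h import *
s=r.sense(); print(s["eef_pos"],s["tcp_rot"],s["contact_force"],s["wrist_torque"])
E
```

```text
[593.83443896  58.83116743 120.76416877] [-1.57077206e+00  2.08302348e-04  2.93228708e-01] [-0.34158937 -0.2219271  -3.24127667] [-0.11588924 -0.06845947 -0.02790373]
```

Now the last 2 mm, then release and back off upward.

Emit:
{"fn": "servo_tool", "kwargs": {"motion": [[-1, 0, 0.001, 0, 0, 0, 0], [-1, 0, 0.002, 0, 0, 0, 0], [-1, 0, 0.002, 0, 0, 0, 0]]}}

```text
clock: 9.55
eef_pos: [594.1, 58.8, 119.2]
tcp_rot: [-1.571, -0.0, 0.293]
contact_force: [-1.1, -1.2, 1.0]
opening: 0.262
```

```bash
python3 - <<'E'
from h import *
s=r.sense(); print(s["eef_pos"],s["tcp_rot"],s["contact_force"],s["wrist_torque"])
E
```

```text
[594.06267851  58.84518734 119.20847904] [-1.57088306e+00 -4.11256111e-04  2.93204793e-01] [-1.08076992 -1.21565977  1.03125213] [ 0.01554802  0.15637275 -0.02520823]
```

Emit:
{"fn": "servo_tool", "kwargs": {"motion": [[1, 0, 0, 0, 0, 0, 0], [1, 0, 0, 0, 0, 0, 0], [1, 0, 0, 0, 0, 0, 0], [1, 0, 0, 0, 0, 0, 0], [1, 0, -0.03, 0, 0, 0, 0], [1, 0, -0.08, 0, 0, 0, 0], [1, 0, -0.14, 0, 0, 0, 0], [1, 0, -0.15, 0.05, 0, 0, 0], [1, 0, -0.15, 0.11, 0, 0, 0], [1, 0, -0.15, 0.11, 0, 0, 0], [1, 0, -0.15, 0.11, 0, 0, 0]]}}

```text
clock: 10.92
eef_pos: [562.1, 164.1, 268.8]
tcp_rot: [-1.571, 0.0, 0.294]
contact_force: [-0.5, -0.3, -0.7]
opening: 0.997
```

```bash
python3 - <<'E'
from h import *
import pickle
s=r.sense(); im=r.grab_frame("wrist")[:,:,::-1]; print(s["eef_pos"],s["tcp_rot"],s["qpos"])
C=cam("wrist",s); pickle.dump(C,open("h5.pkl","wb"))
cv2.imwrite("pics/w5.png",im)
cv2.imwrite("pics/w5b.png",cv2.resize(im,(800,600),interpolation=cv2.INTER_CUBIC))
E
```

```text
[562.05014757 164.05132809 268.81195149] [-1.57129651e+00  1.48128774e-04  2.94251947e-01] [ 2.81722844e-01  2.58178584e-01  1.67914508e+00 -5.37690067e-04
  1.20441088e+00 -1.23364812e-02]
```

View pics/w5b.png

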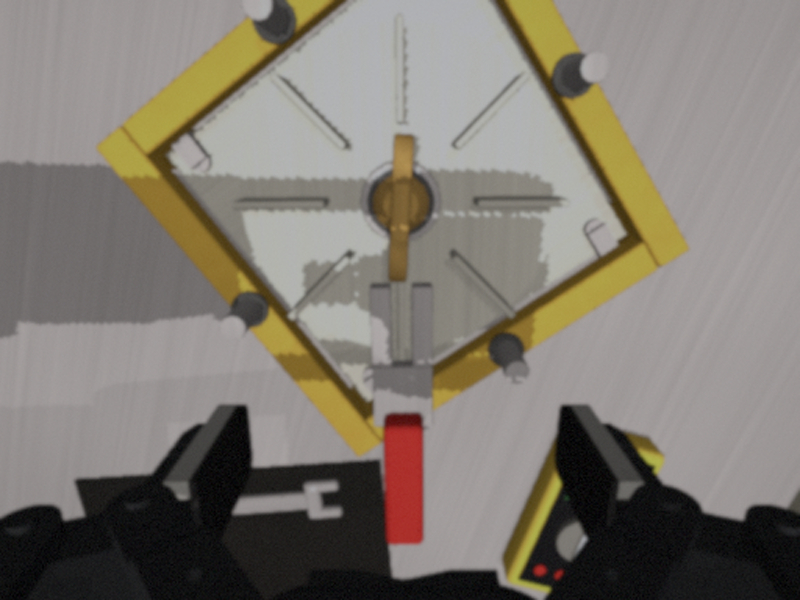

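The fork lies flat over the blade, slot on the blade at (401,320), handle out over the rail corner. The wing runs (404,135)-(398,280). Now I'll work out the pinch pose.

```bash
python3 - <<'E'
from h import *
import pickle
C=pickle.load(open("h5.pkl","rb"))
w=unproj(C,np.array([[404,135],[398,280]])*.64,173);d=w[0]-w[1];print(w,w.mean(0),np.hypot(*d[:2]),np.degrees(np.arctan2(d[1],d[0])))
S=unproj(C,np.array([[260,8],[594,66],[515,371],[234,325]])*.64,148);print("studs",S.round(1),S.mean(0))
b=unproj(C,np.array([[401,15],[565,201],[238,203],[401,362]])*.64,135);print("blades",b.round(1),(b[1]+b[2])/2,(b[0]+b[3])/2)
go((547,207.3,230),np.radians(14.5))
E
```

```text
[[539.15862315 239.89594237 173.        ]
 [555.19093548 177.40603543 173.        ]] [547.17477931 208.6509889  173.        ] 64.51374666576203 104.3893602220193
studs [[462.2 272.9 148. ]
 [613.8 294.1 148. ]
 [632.8 140.4 148. ]
 [480.5 122.2 148. ]] [547.32680809 207.41831706 148.        ]
blades [[522.3 290.9 135. ]
 [628.4 233.3 135. ]
 [466.4 183.2 135. ]
 [573.2 122.  135. ]] [547.3969965  208.28314908 135.        ] [547.72708958 206.49620401 135.        ]
row [-0.0019, 0.0387, 0.0464] [0.003, 0.23, -0.001]
```

Emit:
{"fn": "servo_tool", "kwargs": {"motion": [[1, -0.0016, 0, 0.0467, 0, 0.24, 0], [1, -0.0016, 0.039, 0.0467, 0, 0.24, 0], [1, -0.0016, 0.08, 0.0467, 0, 0.24, 0], [1, -0.0016, 0.11, 0.0467, 0, 0.24, 0], [1, -0.0016, 0.125, 0.0467, 0, 0.24, 0], [1, -0.0016, 0.125, 0.0467, 0, 0.24, 0], [-1, -0.0016, 0.125, 0.0467, 0, 0.24, 0], [-1, -0.0016, 0.125, 0.0467, 0, 0.24, 0], [-1, -0.0016, 0.125, 0.0467, 0, 0.24, 0], [-1, -0.0016, 0.125, 0.0467, 0, 0.24, 0], [-1, -0.0016, 0.125, 0.0467, 0, 0.24, 0], [-1, -0.0016, 0.125, 0.0467, 0, 0.24, 0]], "grip_force": 60}}

```text
clock: 12.48
eef_pos: [547.1, 208.5, 144.3]
tcp_rot: [-1.571, -0.0, 0.251]
contact_force: [-2.4, -1.0, 6.1]
opening: 0.095
```

```bash
python3 - <<'E'
from h import *
s=r.sense(); print(s["eef_pos"],s["tcp_rot"],s["contact_force"],s["wrist_torque"],s["opening"])
E
```

```text
[547.12471762 208.50801969 144.34499061] [-1.57071177e+00 -2.86692059e-04  2.51448521e-01] [-2.40168135 -0.95284885  6.11864374] [-0.08584809  0.2726917   0.05025707] 0.09532427609409656
```

The wing is pinched (opening 0.095, about 8 mm). I'll turn it clockwise.

Emit:
{"fn": "servo_tool", "kwargs": {"motion": [[-1, 0, 0, 0, 0, 0.4, 0], [-1, 0, 0, 0, 0, 0.9, 0], [-1, 0, 0, 0, 0, 1.4, 0], [-1, 0, 0, 0, 0, 1.9, 0], [-1, 0, 0, 0, 0, 2.4, 0], [-1, 0, 0, 0, 0, 2.9, 0], [-1, 0, 0, 0, 0, 3.4, 0], [-1, 0, 0, 0, 0, 3.8, 0], [-1, 0, 0, 0, 0, 3.8, 0]]}}

```text
clock: 13.6
eef_pos: [547.4, 208.5, 144.3]
tcp_rot: [-1.57, -0.001, -0.412]
contact_force: [-0.4, -1.5, 5.5]
opening: 0.089
```

```bash
python3 - <<'E'
from h import *
s=r.sense(); print(s["eef_pos"],s["tcp_rot"],s["contact_force"],s["wrist_torque"],s["opening"])
E
```

```text
[547.43723257 208.45649683 144.34537915] [-1.57030647e+00 -6.81114572e-04 -4.11853277e-01] [-0.42242424 -1.46649168  5.53585843] [-0.14542462  0.18022098  0.02063289] 0.08933095575767286
```

Emit:
{"fn": "servo_tool", "kwargs": {"motion": [[-1, 0, 0, 0, 0, 0.4, 0], [-1, 0, 0, 0, 0, 0.8, 0], [-1, 0, 0, 0, 0, 1.2, 0], [-1, 0, 0, 0, 0, 1.6, 0], [-1, 0, 0, 0, 0, 2.0, 0], [-1, 0, 0, 0, 0, 2.4, 0], [-1, 0, 0, 0, 0, 2.8, 0], [-1, 0, 0, 0, 0, 2.8, 0]]}}

```text
clock: 14.6
eef_pos: [547.6, 208.4, 144.3]
tcp_rot: [-1.57, -0.001, -0.9]
contact_force: [0.6, -1.0, 5.0]
opening: 0.095
```

```bash
python3 - <<'E'
from h import *
s=r.sense(); print(s["eef_pos"],s["tcp_rot"],s["contact_force"],s["wrist_torque"],s["opening"])
E
```

```text
[547.6187053  208.35624073 144.34911781] [-1.56991398e+00 -7.52818938e-04 -9.00126526e-01] [ 0.61954788 -1.04303327  4.98651704] [-0.2315836   0.0304055  -0.05318519] 0.09537261731871721
```

Emit:
{"fn": "servo_tool", "kwargs": {"motion": [[-1, 0, 0, 0, 0, 0.3, 0], [-1, 0, 0, 0, 0, 0.6, 0], [-1, 0, 0, 0, 0, 0.9, 0], [-1, 0, 0, 0, 0, 1.2, 0]]}}

```text
clock: 15.1
eef_pos: [547.7, 208.3, 144.4]
tcp_rot: [-1.57, -0.001, -1.11]
contact_force: [0.9, -2.5, 4.7]
opening: 0.091
```

```bash
python3 - <<'E'
from h import *
s=r.sense(); print(s["eef_pos"],s["tcp_rot"],s["contact_force"],s["wrist_torque"],s["opening"],s["joint_efforts"][5])
E
```

```text
[547.69630336 208.259526   144.37833058] [-1.56968371e+00 -7.68779885e-04 -1.11004868e+00] [ 0.869314   -2.54313702  4.67914806] [-0.29761796 -0.01839174  0.17066103] 0.09100896868631106 -0.5094816349446774
```

The wrist torque is now 0.17 N·m about the vertical, so the wheel is held and the nut is turning on it. I'll continue until the stop.

Emit:
{"fn": "servo_tool", "kwargs": {"motion": [[-1, 0, 0, 0, 0, 0.3, 0], [-1, 0, 0, 0, 0, 0.6, 0], [-1, 0, 0, 0, 0, 0.9, 0], [-1, 0, 0, 0, 0, 1.2, 0]]}}

```text
clock: 15.6
eef_pos: [547.7, 208.2, 144.3]
tcp_rot: [-1.57, -0.001, -1.319]
contact_force: [-0.2, -1.8, 4.5]
opening: 0.097
```

```bash
python3 - <<'E'
from h import *
s=r.sense(); print(s["eef_pos"],s["tcp_rot"],s["contact_force"],s["wrist_torque"],s["opening"],s["joint_efforts"][5])
E
```

```text
[547.68407316 208.16745733 144.33998701] [-1.56965354e+00 -6.87555468e-04 -1.31943900e+00] [-0.22379208 -1.79630818  4.52366907] [-0.38869018 -0.04337586  0.14207903] 0.09669356786002002 -0.5093391425907612
```

Emit:
{"fn": "servo_tool", "kwargs": {"motion": [[-1, 0, 0, 0, 0, 0.3, 0], [-1, 0, 0, 0, 0, 0.5, 0], [-1, 0, 0, 0, 0, 0.7, 0]]}}

```text
clock: 15.98
eef_pos: [547.7, 208.1, 144.4]
tcp_rot: [-1.569, -0.001, -1.44]
contact_force: [1.1, -1.7, 5.0]
opening: 0.093
```

```bash
python3 - <<'E'
from h import *
s=r.sense(); print(s["eef_pos"],s["tcp_rot"],s["contact_force"],s["wrist_torque"],s["opening"],s["joint_efforts"][5])
E
```

```text
[547.73034307 208.10712291 144.37569939] [-1.56945348e+00 -8.29509238e-04 -1.44013507e+00] [ 1.07887034 -1.6619027   5.03976523] [-0.4361815  -0.0360086   0.96054082] 0.09255892898872656 0.5284437350928783
```

Torque jumped to 0.96 N·m, so the hard stop is reached. I'll give it a small extra nudge, then open, back up and check.

Emit:
{"fn": "servo_tool", "kwargs": {"motion": [[-1, 0, 0, 0, 0, 0.15, 0], [-1, 0, 0, 0, 0, 0.15, 0], [-1, 0, 0, 0, 0, 0.0, 0], [1, 0, 0, 0, 0, -0.1, 0], [1, 0, 0, 0, 0, -0.1, 0], [1, 0, 0, 0, 0, -0.1, 0], [1, 0, 0, 0, 0, -0.1, 0], [1, 0, -0.04, 0, 0, -0.1, 0], [1, 0, -0.09, 0, 0, -0.1, 0], [1, 0, -0.14, 0, 0, -0.1, 0], [1, 0, -0.15, 0, 0, -0.1, 0], [1, 0, -0.15, 0, 0, -0.1, 0]]}}

```text
clock: 17.48
eef_pos: [547.1, 208.4, 294.1]
tcp_rot: [-1.57, 0.0, -1.424]
contact_force: [0.7, 1.0, -1.3]
opening: 1.004
```

```bash
python3 - <<'E'
from h import *
# fork expected near angle -114 deg; hover so wing and fork in view with tool z along fork heading 65.8 deg
h=np.radians(65.8);u=np.array([np.cos(h),np.sin(h)])
s=r.sense();print(s["eef_pos"],s["tcp_rot"],s["contact_force"],s["opening"])
go([*(np.array([547.3,207.6])-60*u),290],h-np.pi/2)
E
```

```text
[547.14839906 208.44088324 294.12151261] [-1.56988437e+00  2.23475437e-04 -1.42420034e+00] [ 0.72826134  0.95959582 -1.32138596] 1.003855362512028
row [0.0514, 0.0041, -0.0323] [-0.005, -5.74, 0.001]
```

Emit:
{"fn": "servo_tool", "kwargs": {"motion": [[1, 0.01, 0.004, -0.01, 0, -1, 0], [1, 0.02, 0.004, -0.015, 0, -2, 0], [1, 0.03, 0.004, -0.02, 0, -3, 0], [1, 0.04, 0.004, -0.025, 0, -4, 0], [1, 0.045, 0.004, -0.03, 0, -5, 0], [1, 0.0514, 0.004, -0.0323, 0, -5.74, 0], [1, 0.0514, 0.004, -0.0323, 0, -5.74, 0], [1, 0.0514, 0.004, -0.0323, 0, -5.74, 0]]}}

```text
clock: 18.48
eef_pos: [522.3, 152.9, 288.8]
tcp_rot: [-1.572, 0.001, -0.425]
contact_force: [-0.2, 0.2, -0.2]
opening: 1.0
```

```bash
python3 - <<'E'
from h import *
import pickle
s=r.sense(); im=r.grab_frame("wrist")[:,:,::-1]; print(s["eef_pos"],s["tcp_rot"],s["qpos"])
C=cam("wrist",s); pickle.dump(C,open("h6.pkl","wb"))
cv2.imwrite("pics/w6.png",im)
cv2.imwrite("pics/w6b.png",cv2.resize(im,(800,600),interpolation=cv2.INTER_CUBIC))
H,S,V=cv2.split(cv2.cvtColor(np.ascontiguousarray(im),cv2.COLOR_BGR2HSV))
red=((H<8)|(H>172))&(S>150)&(V>80); q=rect(red); b=unproj(C,cv2.boxPoints(q),143); print(q,b.round(1),b.mean(0))
E
```

```text
[522.28199845 152.86773039 288.82725565] [-1.57176691e+00  1.30315469e-03 -4.25319179e-01] [2.81913784e-01 1.75467091e-01 1.73949093e+00 1.15621147e-04
 1.22825586e+00 7.07193407e-01]
((265.2484436035156, 282.0994567871094), (81.40772247314453, 22.334640502929688), 82.4605484008789) [[489.5 101.2 143. ]
 [509.7  95.4 143. ]
 [483.4   8.4 143. ]
 [461.3  14.4 143. ]] [485.97295465  54.83851999 143.        ]
```

View pics/w6b.png

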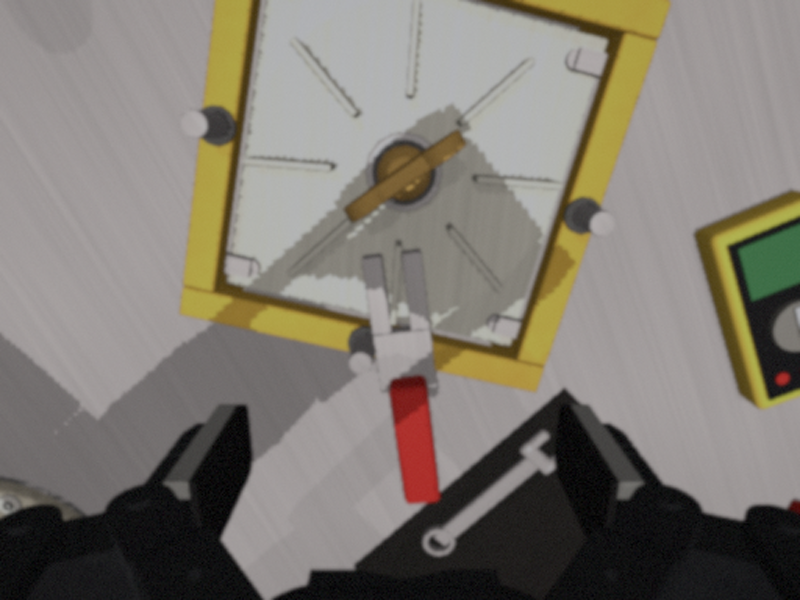

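The picture shows the fork's neck against the stud at (362,350), turned about 7° in its slot, and the wing at (462,138)-(350,214). I'll compute the nut's travel and the fork's pose.

```bash
python3 - <<'E'
from h import *
import pickle
C=pickle.load(open("h6.pkl","rb"));deg=lambda d:np.degrees(np.arctan2(d[1],d[0]))
U=lambda p,z:unproj(C,np.array(p)*.64,z)
w=U([[462,138],[350,214]],173);print("wing",deg(w[0]-w[1]),w.mean(0))
b=U([[418,0],[410,96],[560,184],[475,179],[247,158],[333,166],[531,61],[462,123],[501,290],[449,227],[295,41],[357,114]],135).reshape(6,2,3)
print("blades",[round(deg(x[0]-x[1])%45,1) for x in b])
f=U([[392,254],[410,389]],125);print("fork",f,deg(f[0]-f[1]),np.hypot(*(f[0]-f[1])[:2]))
h=U([[408,379],[422,502]],143);print("handle",h,deg(h[0]-h[1]),np.hypot(*(h[0]-h[1])[:2]))
E
```

```text
wing 9.058315172160098 [547.99573616 207.42534037 173.        ]
blades [np.float64(15.7), np.float64(17.4), np.float64(15.5), np.float64(16.8), np.float64(16.0), np.float64(16.9)]
fork [[521.58804137 167.17246848 125.        ]
 [495.18281254  82.20398896 125.        ]] 72.73658451188075 88.97684317516939
handle [[500.28759258  97.03153008 143.        ]
 [472.48541281  12.92027649 143.        ]] 71.70918501987342 88.5870429596473
```

The wheel turned 46° and the wing 95°, so the nut travelled 49° (0.86 rad) plus its starting value. With the torque spike, that means tight. Next I'll pick up the fork: grip point about (489.5,65.5), heading 72.3°.

```bash
python3 -c "
from h import *
go((489.5,65.5,190),-.309);go((489.5,65.5,119.5),-.309)"
```

```text
row [0.0062, 0.0992, -0.0932] [0.004, -0.663, -0.006]
row [0.0062, 0.1697, -0.0931] [0.004, -0.663, -0.006]
```

Emit:
{"fn": "servo_tool", "kwargs": {"motion": [[1, 0.0062, 0, -0.05, 0, -0.663, 0], [1, 0.0062, 0.03, -0.0932, 0, -0.663, 0], [1, 0.0062, 0.08, -0.0932, 0, -0.663, 0], [1, 0.0062, 0.12, -0.0932, 0, -0.663, 0], [1, 0.0062, 0.15, -0.0932, 0, -0.663, 0], [1, 0.0062, 0.169, -0.0932, 0, -0.663, 0], [1, 0.0062, 0.169, -0.0932, 0, -0.663, 0], [-1, 0.0062, 0.169, -0.0932, 0, -0.663, 0], [-1, 0.0062, 0.169, -0.0932, 0, -0.663, 0], [-1, 0.0062, 0.169, -0.0932, 0, -0.663, 0], [-1, 0.0062, 0.169, -0.0932, 0, -0.663, 0], [-1, 0.0062, 0.169, -0.0932, 0, -0.663, 0]], "grip_force": 80}}

```text
clock: 20.02
eef_pos: [490.3, 65.3, 121.6]
tcp_rot: [-1.57, -0.001, -0.307]
contact_force: [-2.4, -0.1, 5.8]
opening: 0.266
```

```bash
python3 -c "
from h import *
s=r.sense();print(s['eef_pos'],s['tcp_rot'],s['opening'],s['contact_force'],s['wrist_torque'])"
```

```text
[490.34086332  65.32013945 121.61445079] [-1.57036537e+00 -6.64778447e-04 -3.06813521e-01] 0.2664422501463959 [-2.35623468 -0.05855277  5.76785015] [0.0927238  0.22997503 0.00144434]
```

Emit:
{"fn": "servo_tool", "kwargs": {"motion": [[-1, 0, -0.01, 0, 0, 0, 0], [-1, 0, -0.03, 0, 0, 0, 0], [-1, 0, -0.06, 0, 0, 0, 0], [-1, 0, -0.1, 0, 0, 0, 0], [-1, 0, -0.12, 0, 0, 0, 0], [-1, 0, -0.12, 0, 0, 0, 0]]}}

```text
clock: 20.78
eef_pos: [490.9, 65.4, 242.6]
tcp_rot: [-1.569, -0.003, -0.307]
contact_force: [0.3, -0.1, -2.5]
opening: 0.262
```

```bash
python3 -c "
from h import *
s=r.sense();print(s['eef_pos'],s['tcp_rot'],s['opening'],s['contact_force'],s['wrist_torque'])
go((481,-208.5,150),-1.5)"
```

```text
[490.93133953  65.36939939 242.62398911] [-1.56944703 -0.00306942 -0.3066624 ] 0.2621480317621875 [ 0.32068947 -0.06999163 -2.46056243] [-0.12058415  0.05069862  0.01738952]
row [0.0729, 0.0925, -0.2642] [-0.017, 6.837, 0.011]
```

Fork lifted (2.5 N load). Now I'll carry it to the mat.

Emit:
{"fn": "servo_tool", "kwargs": {"motion": [[-1, 0.01, 0, -0.03, 0, 0.7, 0], [-1, 0.02, 0, -0.07, 0, 1.5, 0], [-1, 0.03, 0, -0.11, 0, 2.4, 0], [-1, 0.04, 0, -0.15, 0, 3.3, 0], [-1, 0.05, 0, -0.19, 0, 4.2, 0], [-1, 0.06, 0, -0.225, 0, 5.1, 0], [-1, 0.07, 0.02, -0.25, 0, 6, 0], [-1, 0.0729, 0.05, -0.264, 0, 6.837, 0], [-1, 0.0729, 0.09, -0.264, 0, 6.837, 0], [-1, 0.0729, 0.0925, -0.264, 0, 6.837, 0], [-1, 0.0729, 0.0925, -0.264, 0, 6.837, 0]]}}

```text
clock: 22.15
eef_pos: [479.9, -208.3, 148.6]
tcp_rot: [-1.571, 0.0, -1.5]
contact_force: [0.9, 0.0, -1.7]
opening: 0.26
```

```bash
python3 -c "
from h import *
s=r.sense();print(s['eef_pos'],s['tcp_rot'],s['opening'],s['contact_force'],s['wrist_torque'])
go((481,-208.5,14.5),-1.5)"
```

```text
[ 479.94555754 -208.25363377  148.61547174] [-1.57131289e+00  3.18323302e-04 -1.49951319e+00] 0.2602043567038007 [ 0.87284459  0.03176587 -1.74475239] [-0.03494311  0.05508042  0.00435924]
row [0.0004, 0.1341, 0.0011] [0.003, 0.003, -0.002]
```

Emit:
{"fn": "servo_tool", "kwargs": {"motion": [[-1, 0, 0.04, 0, 0, 0, 0], [-1, 0, 0.08, 0, 0, 0, 0], [-1, 0, 0.11, 0, 0, 0, 0], [-1, 0, 0.124, 0, 0, 0, 0], [-1, 0, 0.13, 0, 0, 0, 0], [-1, 0, 0.1335, 0, 0, 0, 0], [-1, 0, 0.1335, 0, 0, 0, 0]]}}

```text
clock: 23.02
eef_pos: [480.4, -208.7, 15.6]
tcp_rot: [-1.57, -0.001, -1.5]
contact_force: [1.0, 0.1, -1.7]
opening: 0.263
```

```bash
python3 -c "
from h import *
s=r.sense();print(s['eef_pos'],s['tcp_rot'],s['opening'],s['contact_force'],s['wrist_torque'])"
```

```text
[ 480.44273847 -208.66293382   15.60807945] [-1.56971149e+00 -5.73837823e-04 -1.49994195e+00] 0.26286757740478817 [ 1.00049221  0.07178562 -1.72077658] [-0.0412185   0.08051066  0.02730879]
```

Emit:
{"fn": "servo_tool", "kwargs": {"motion": [[-1, 0, 0.0015, 0, 0, 0, 0], [-1, 0, 0.003, 0, 0, 0, 0], [-1, 0, 0.003, 0, 0, 0, 0]]}}

```text
clock: 23.4
eef_pos: [480.2, -208.6, 12.8]
tcp_rot: [-1.57, -0.0, -1.5]
contact_force: [-2.8, 0.6, 9.3]
opening: 0.263
```

```bash
python3 -c "
from h import *
s=r.sense();print(s['eef_pos'],s['tcp_rot'],s['opening'],s['contact_force'],s['wrist_torque'])"
```

```text
[ 480.22934444 -208.60006928   12.83371013] [-1.57007697e+00 -3.74500047e-04 -1.50001736e+00] 0.26290906813734016 [-2.84742595  0.61348105  9.3045345 ] [ 0.16512803  0.51539931 -0.00502267]
```

The fork is on the mat (9 N contact). Open and rise.

Emit:
{"fn": "servo_tool", "kwargs": {"motion": [[1, 0, 0, 0, 0, 0, 0], [1, 0, 0, 0, 0, 0, 0], [1, 0, 0, 0, 0, 0, 0], [1, 0, 0, 0, 0, 0, 0], [1, 0, -0.03, 0, 0, 0, 0], [1, 0, -0.08, 0, 0, 0, 0], [1, 0, -0.14, 0, 0, 0, 0], [1, 0, -0.2, 0, 0, 0, 0], [1, 0, -0.23, 0, 0, 0, 0], [1, 0, -0.23, 0, 0, 0, 0], [1, 0, -0.23, 0, 0, 0, 0]]}}

```text
clock: 24.78
eef_pos: [479.3, -208.1, 240.9]
tcp_rot: [-1.572, 0.001, -1.5]
contact_force: [0.1, 0.6, -1.0]
opening: 1.002
```

```bash
python3 - <<'E'
from h import *
s=r.sense(); im=r.grab_frame("wrist")[:,:,::-1]; C=cam("wrist",s)
H,S,V=cv2.split(cv2.cvtColor(np.ascontiguousarray(im),cv2.COLOR_BGR2HSV))
red=((H<8)|(H>172))&(S>150)&(V>80); q=rect(red); b=unproj(C,cv2.boxPoints(q),34); print(s["eef_pos"],s["opening"],q,b.round(1),b.mean(0))
cv2.imwrite("pics/w7.png",im)
t=r.grab_frame("top")[:,:,::-1]; cv2.imwrite("pics/t7.png",t)
a=cv2.imread("pics/top0.png")
cv2.imwrite("pics/f.png",np.hstack([cv2.resize(np.ascontiguousarray(t[30:260,80:460]),(760,460))]))
E
```

```text
[ 479.27002246 -208.12849884  240.8876561 ] 1.001937671158375 ((258.5, 177.5), (77.0, 23.0), 90.0) [[ 507.4 -195.5   34. ]
 [ 509.1 -219.2   34. ]
 [ 424.3 -226.1   34. ]
 [ 422.5 -200.7   34. ]] [ 465.81469241 -210.36174619   34.        ]
```

View pics/w7.png

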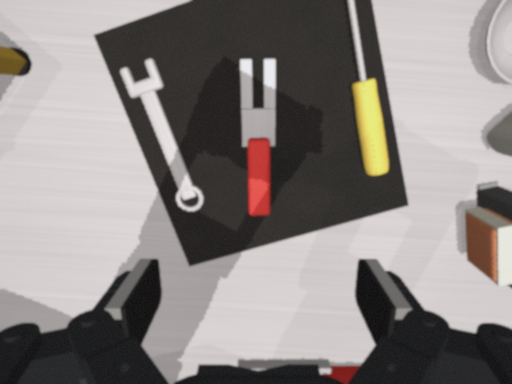

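The fork lies flat on the mat, prongs at (258,85) and handle at (259,177) in 512x384. Its handle is about 3 mm from where it started, and the spanner and screwdriver have not moved. The gripper is clear, so I'm handing in.

```bash
python3 -c "
from rig import r
print(r.sign_off())"
```

```text
the job is handed in; nothing more can be done
None
```

The wing nut is tight and the fork is back on the black mat. I handed the job in after about 25 s of robot time; hand-in reports no verdict.

**What I did:** I laid the middle-sized fork flat over the blade at -73°, with its handle out over the frame. I then pinched the wing and turned it clockwise in one grip, about 97° by the arm. The fork went round until its neck met a stud. Afterwards I lifted the fork off and put it back on the mat.

**Last checks:**
- **Nut:** torque about the axis held near 0.15–0.17 N·m while it turned, then jumped to 0.96 N·m at the stop. The pictures show the wing turned about 95° and the wheel about 46°. That is about 0.86 rad of travel plus the unknown starting slack. The joint value could not be read directly.
- **Fork:** it lies flat, its handle centre about 3 mm from where it started and well within the mat limits.
- **Other things:** in the last wrist picture the spanner and screwdriver look unmoved. I did not check the other bench items again at the end; the arm met no unexpected contact forces.

**Disagreements along the way:**
- The first picture estimates of the fan axis differed by about 5 mm. I settled them from the close-up before lowering the fork.
- One sideways correction overshot by about 2 mm and was put right.
- I viewed 13 pictures, three over the budget of 10.

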